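# Free a seized latch knob and take out the heat sink

### The job

The red wing knob of the latch that holds down the heat sink on the opened power supply has seized. Rock it back and forth in small arcs, turning each way until it stops firmly, until it breaks free, then turn it anticlockwise about a quarter turn so the orange tongue is clear; never wring it harder than 1.2 newton metres, or its stem shears off. Then lift the heat sink out and set it down, not dropped, base down inside the blue parts tray, leaving the other things alone.

Things in the scene. Friction and masses are not known exactly. Their poses are not given: they have to be found in the camera images.
- chassis: Fixed opened power supply: aluminium pan 220 (x) x 240 (y) x 12 mm with a tan board, top 15 mm above the table. Origin: centre of its underside, on the table; z up. Latch axis upright at chassis (0, +35) mm; heat sink seat centred at (0, -50) mm between white guides 6 mm high, 2.5 mm play. Fixed parts stand up to 26 mm above the board in its +x +y corner, up to 10 mm near its -x edge.
- wing_grip (a point): On the latch axis, 58 mm above the table: where to grip the red wing knob. The wing is an upright plate 12 mm thick (point x), 44 mm long (point y), from 41 to 69 mm above the table; grip it across its thickness, fingers closing along point x. z up. It turns about the vertical through this point. Its -y is where the orange tongue points while the stem is unwound.
- latch (a joint): Angle of the latch stem and its orange tongue, rad: about 0 = tongue over the heat sink, grows anticlockwise seen from above, end stops at -0.5 and 1.75; stays where left. Seized at first: it turns only between two unyielding corroded stops, up to 0.2 rad to either side of 0, different at every stroke. The tongue clears the heat sink from 0.85 rad; the job needs more than 1.1 rad.
- stem_foot (a point): Foot of the latch stem on the board, on its axis, 15 mm above the table, fixed; axes as the chassis. How it frees: every stroke pressed home against the other stop than the last loosens a notch; pressing the same stop again gains nothing. Drag on the way 0.1 to 0.55 N m; at 0.7 N m it is home. After 2 to 7 alternate strokes the anticlockwise stop is gone and drag is 0.1 N m.
- wing (a joint): Wind-up of the red wing knob against the stem, rad: 0 = unloaded, positive anticlockwise. The stem is springy, 4 N m per rad, so this shows the torque applied; it shears beyond 0.30 rad (1.2 N m) either way. The knob's own direction is the chassis yaw + latch + wing.
- tongue_tip (a point): Tip of the orange tongue (12 mm wide, 6 mm thick), on its upper face, 68 mm from the latch axis and 31.5 mm above the table. While latched the tongue overlaps the heat sink's base by 15 mm with 2.5 mm of air between.
- heatsink: Loose aluminium heat sink, 0.13 to 0.25 kg: base plate 90 (x) x 64 (y) x 8 mm, one upright web 12 mm thick (x), 30 mm long (y), top 48 mm above the underside, centred at heat sink (0, -10) mm; low fins up to 16 mm high at the two x ends. Origin: centre of its underside; z up. It starts on the board, its axes along the chassis axes.
- web_grip (a point): Grip point of the heat sink's web: 36 mm above the heat sink's underside, in the middle of the web; axes as the heat sink's. Grip across the 12 mm thickness, fingers closing along heat sink x.
- tray: Fixed blue open parts tray, 170 (x) x 150 (y) x 32 mm outside, walls and floor 5 mm thick. Origin: centre of its underside, on the table; z up.
- coil: Loose copper ring coil, 30 mm across, 12 mm high, lying on the board in its -x +y corner; leave alone. Origin: centre of its underside.
- screwdriver: Screwdriver 170 mm long lying on the bench beyond the work; leave alone. Origin: middle of its underside.
- screw_jar: Clear jar 44 mm across, 55 mm high with black cap, beyond the work; leave alone. Origin: centre of its underside.
- meter: Yellow hand-held meter 75 x 150 x 34 mm lying on the bench beyond the work; leave alone. Origin: centre of its underside.
There are look-alikes about, which are no part of the job. Several things have the shape of the heatsink; the one meant has the colours described above.

How it is judged (in metres and radians):
On the way, in this order (a step that is already met when the one before it is completed fails the run):
1. the latch is broken free and turned anticlockwise past 1.1 rad while the heat sink still lies in its seat (value of joint latch above 1.1 rad and distance of heatsink from where it was at the start of the episode below 0.012 m), for 0.1 s.
2. the heat sink is lifted more than 30 mm off the board (z of heatsink in the frame of chassis above 0.045 m), for 0.1 s.
At the end, for the whole second after the job is handed in: The latch stands past 1.1 rad; the heat sink lies flat on its base (within 0.1 rad) on the tray's floor (underside within 4 mm of the floor), its centre within 60 mm of the tray's centre along each tray axis, at rest and released (value of joint latch above 1.1 rad and x of heatsink in the frame of tray between -0.06 and 0.06 m and y of heatsink in the frame of tray between -0.06 and 0.06 m and z of heatsink in the frame of tray between 0 and 0.009 m and angle between heatsink's own z axis and vertical below 0.1 rad and linear speed of heatsink below 0.02 m/s and contact force between the fingers and heatsink below 0.1 N); the robot touches nothing.
It fails at once if the knob is wrung harder than 1.2 N m (wind-up beyond 0.30 rad): the stem shears (value of joint wing above 0.3 rad or value of joint wing below -0.3 rad).
It fails at once if the heat sink is let go in the air (underside more than 32 mm above the table and no finger on it) (height (world z) of heatsink above 0.032 m and contact force between the fingers and heatsink below 0.05 N).
It fails at once if a bystander (coil, screwdriver, jar, meter) is moved more than 25 mm (distance of any of coil, screwdriver, screw_jar, meter from where it was at the start of the episode above 0.025 m).
It also fails if it takes over 72 s, if anything falls off the work surface, if the arm or the gripper's body presses on something with over 40 N, if the wrist force passes 120 N, or if a joint passes its speed limit or range.

### The arm

A 6-joint arm with a two-finger parallel gripper is mounted at the origin on the work surface. World frame = base frame: x ahead of the robot, y to its left, z up, the work surface at z = 0. Lengths are in m, angles in degrees, forces in N, time in s.
With the tool pointing down it reaches from about 0.4 to 0.825 m from the base axis. Payload 7 kg.
Tool frame: the origin (TCP) lies at the very end of the fingers, on their centre line; the grasp point (between the pads) lies 19 mm behind it (grip_point_offset is the distance from the TCP to the grasp point, in m); z points along the fingers, y is the line along which they close (so a half turn about z gives the same grasp; the last joint's range is limited). The gripper opens to 85 mm and grips with 20 to 120 N. Pads are 22 mm wide; open, the fingers measure 114 mm over their backs; the gripper's body (76 mm by 85 mm) begins 54 mm behind the grasp point. The pads swing forward as they close: fully open they stand 13 mm farther back than shut.
Start: joints at [89.502, 20.546, 0.682, 0, -70.136, -16.507], TCP at [0.197, 0.645, 0.231] pointing down, gripper open.
Joint ranges: [-176.03, 176.03], [-82.01, 121.73], [-58.28, 71.71], [-173.87, 95.51], [-174.79, -0.11], [-173.66, 173.66]. Speed limits (degrees/s): [136.94, 136.94, 172.46, 180, 180, 180].

### API

Orientations are given as a 3x3 rotation matrix whose columns are the frame's x, y, z axes.
In Python, from station import * gives the robot as it stands.
- The arm moves only by the tool jog_arm, never from a script. Its arguments are lists of equal length, an entry for each row: "jaw": the opening, from 0 (shut) to 1 (fully open); "xyz": the shift along the tool's x, y, z in parts of the range, where 1.0 means 0.75 m, a list of three; "turn": the turn, a rotation vector about the tool's x, y, z in a scale on which 1.0 is 120 degrees, a list of three. A call has 1 to 20 rows; each row is the pose to reach, as a shift and turn from the pose commanded when the call began, along the tool's axes at that moment; what a row does not reach only later rows make up. A row lasts 1/8 s, in which the tool goes at most 62.5 mm and 10.7 degrees, less where a joint would pass 70% of its speed; a pose out of reach is approached as far as the arm can. Shift and turn numbers lie between -1 and 1, and a call with a number outside is refused. A call with a gripper value outside its range is refused whole. The fingers move at their own pace and stop on an object; the grip force is fixed at half the most. Time passes only in rows, so rows that repeat a pose let the fingers close. It gives the time, the measured TCP pose, the force, the opening and the grip force at its end, in the units of the state.
- sense(): the state, without advancing time (a new reading comes with each control period).
- read_camera(name): name is "scene" or "side" or "wrist"; returns (picture, depth): 480x640x3 uint8, red, green, blue; 480x640 float32, m along the optical axis (not along the pixel's ray), 0 where there is no reading.
- calibration(name): a dict with "mtx" (3x3 intrinsics, pixels), "extrinsics" (4x4, takes a point from world to camera coordinates). Camera axes: x right, y down, z forward; pixel columns grow to the right and rows downward; lengths in m; the calibration is good to about 2 mm. The wrist camera is an equidistant fisheye: a pixel r from the principal point sees the ray r / f radians off the axis. A picture is of the moment at which its call begins: read the wrist's pose just before it. calibration takes no time and is no camera call; for the wrist camera it gives the pose at the moment of the call.
- sign_off(): hands the job in; it is judged then, once.
The state is a dict: "time": time; "q": joint angles; "qvel": joint speeds; "joint_efforts": joint torques, N m; "eef_pos": TCP position; "tool_rot": TCP orientation; "force": force on the tool from outside, world axes, zero at the start; "torque": the same for the moment, N m; "opening": finger opening in m; "grasp_force": force on a finger pad.
Only numpy, scipy, OpenCV 4.12 (cv2) and the standard library are available. Lean on these libraries where they do the work, as an engineer would, in place of code of your own. Each camera call takes 0.05 s, during which the arm holds its last target. There are 200 camera calls.

## Working session

There is one attempt and no reset: what is moved stays moved. The work goes in short steps, Python scripts to look and compute and a tool call to move; the robot and the scene stay as the last step left them, time stands still between calls to the robot, and variables do not carry over. Pictures are saved under pics/ and viewed, at most 10 in all, crops included, and the job is handed in when it is done.

Besides the shell and the picture viewer there is one more tool, called after "Request:" by a JSON object that holds its "fn" and its "kwargs", one argument or row to a line. jog_arm: Moves the arm, as the interface text tells. Its arguments: {"type":"object","properties":{"jaw":{"type":"array"},"xyz":{"type":"array"},"turn":{"type":"array"}},"required":["jaw","xyz","turn"]}

```bash
mkdir -p pics; ls
python3 - <<'E'
from station import *
import cv2,numpy as np
s=sense();print({k:np.round(v,3).tolist() for k,v in s.items()})
for n in ("scene","side"):
    p,d=read_camera(n);cv2.imwrite(f"pics/{n}0.png",p[:,:,::-1]);np.save(f"pics/{n}0.npy",d)
    np.save(f"pics/{n}0_rgb.npy",p)
    c=calibration(n);print(n,np.round(c["mtx"],1).tolist(),np.round(c["extrinsics"],3).tolist())
E
```

```text
pics
{'time': 0.0, 'q': [89.503, 20.592, 0.635, -0.02, -70.134, -16.507], 'qvel': [0.112, 0.067, 0.027, -0.052, -0.056, 0.013], 'joint_efforts': [-0.003, -58.333, 29.341, 6.937, -0.006, 0.0], 'eef_pos': [0.197, 0.645, 0.23], 'tool_rot': [[0.956, -0.293, -0.0], [-0.293, -0.956, -0.002], [0.0, 0.002, -1.0]], 'force': [-0.334, -0.075, 0.476], 'torque': [-0.004, 0.031, -0.018], 'grasp_force': 0.0, 'opening': 0.085}
scene [[460.5, 0.0, 317.9], [0.0, 460.5, 245.2], [0.0, 0.0, 1.0]] [[-0.713, 0.701, 0.007, 0.45], [0.363, 0.377, -0.852, -0.067], [-0.6, -0.605, -0.523, 1.127], [0.0, 0.0, 0.0, 1.0]]
side [[454.2, 0.0, 323.0], [0.0, 454.2, 238.6], [0.0, 0.0, 1.0]] [[0.697, -0.717, 0.007, -0.451], [-0.394, -0.391, -0.831, 0.205], [0.599, 0.577, -0.556, 0.72], [0.0, 0.0, 0.0, 1.0]]
```

View pics/scene0.png

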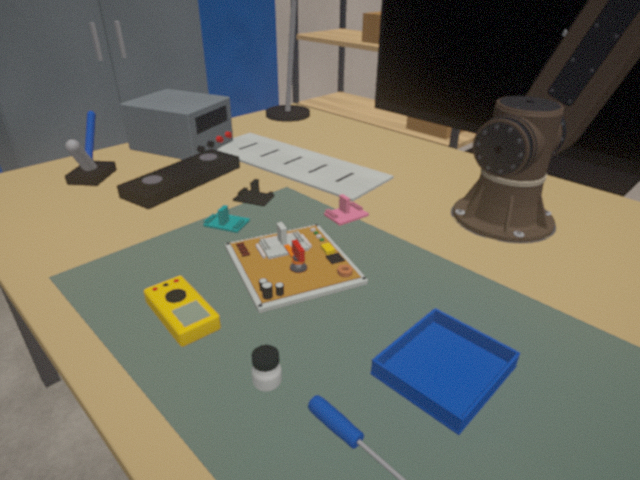

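View pics/side0.png

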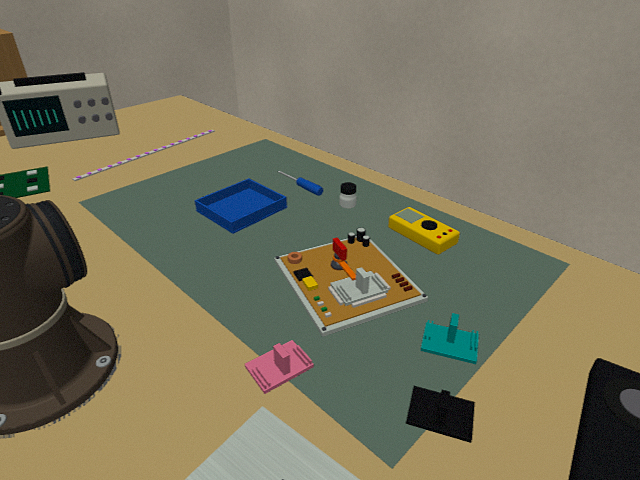

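The scene view shows the chassis with the red wing at (298,250), the grey heat sink at (285,240), the tray at (445,365) and the coil at (345,270). In the side view the wing is at (340,248), the web at (363,282) and the tray at (240,205). The pink, teal and black heat sinks are decoys.

```bash
cat > h.py <<'E'
import numpy as np,cv2
def world(d,c):
    v,u=np.mgrid[:d.shape[0],:d.shape[1]]
    K=c["mtx"];E=np.array(c["extrinsics"])
    P=np.stack([(u-K[0][2])/K[0][0]*d,(v-K[1][2])/K[1][1]*d,d],-1)
    return (P-E[:3,3])@E[:3,:3]
def rect(p): 
    r=cv2.minAreaRect((p[:,:2]*1000).astype(np.float32)); return np.round(r[0],1),np.round(r[1],1),round(r[2],2)
E
python3 - <<'E'
from station import *
from h import *
W={}
for n in ("scene","side"):
    p=np.load(f"pics/{n}0_rgb.npy");d=np.load(f"pics/{n}0.npy")
    X=world(d,calibration(n));h=cv2.cvtColor(p,cv2.COLOR_RGB2HSV).astype(int)
    H,S,V=h[...,0],h[...,1],h[...,2];ok=(d>0)
    near=ok&(abs(X[...,2]-.05)<.06)
    def comp(m):
        k,l,st,ce=cv2.connectedComponentsWithStats(m.astype(np.uint8));i=1+st[1:,4].argmax();return l==i
    red=comp(near&((H<5)|(H>175))&(S>180)&(V>90))
    blue=comp(near&(H>105)&(H<122)&(S>150))
    rp=X[red];print(n,"red",len(rp),rp.min(0).round(4),rp.max(0).round(4),rp.mean(0).round(4),rect(rp[rp[:,2]>.045]))
    bp=X[blue];print("tray",rect(bp),np.percentile(bp[:,2],[1,30,99]).round(4))
    c=rp.mean(0)[:2]
    R=np.hypot(X[...,0]-c[0],X[...,1]-c[1])<.2
    grn=(H>60)&(H<100)&(S>20)
    ch=comp(near&R&~(( H>65)&(H<100)&(S>30)&(X[...,2]<.006))&(X[...,2]>.006)&(X[...,2]<.03))
    print("chassis",rect(X[ch]),np.percentile(X[ch][:,2],[2,50,98]).round(4))
    org=near&R&(H>5)&(H<13)&(S>200)&(X[...,2]>.024)
    print("orange",org.sum(),X[org].mean(0).round(4) if org.any() else 0)
    g=near&R&(S<60)&(X[...,2]>.040)&(V>90)
    gp=X[g];print("web",len(gp),gp.mean(0).round(4),rect(gp),gp[:,2].max().round(4), np.round(gp.min(0),3),np.round(gp.max(0),3))
    g=near&R&(S<60)&(X[...,2]>.019)&(X[...,2]<.034)&(V>90)
    print("base",g.sum(),rect(X[comp(g)]))
E
```

```text
scene red 74 [ 0.513  -0.1831  0.0458] [ 0.5336 -0.1462  0.0716] [ 0.5258 -0.16    0.0658] (array([ 523.9, -164.9]), array([39.1,  8.5]), 67.88)
tray (array([535.2, 174.3]), array([172.7, 149. ]), 0.85) [0.004  0.0059 0.0337]
chassis (array([ 508.8, -202.3]), array([245.4, 220.8]), 69.63) [0.0082 0.0161 0.0274]
orange 2 [ 0.5217 -0.1841  0.0478]
web 195 [ 0.5289 -0.2186  0.0521] (array([ 542. , -189.9]), array([203.9,  50.5]), 42.02) 0.07 [ 0.477 -0.274  0.04 ] [ 0.631 -0.13   0.07 ]
base 739 (array([ 491.1, -249.3]), array([ 83.2, 107.5]), 69.5)
side red 197 [ 0.5054 -0.1897  0.0421] [ 0.5286 -0.1476  0.0705] [ 0.5139 -0.1727  0.0604] (array([ 517.2, -168.5]), array([45. , 12.5]), 69.91)
tray (array([550.5, 174.4]), array([211.4, 153.9]), 0.56) [0.0014 0.0055 0.0328]
chassis (array([ 506.4, -200.3]), array([243.7, 221.8]), 69.23) [0.0085 0.0149 0.0273]
orange 23 [ 0.5092 -0.1979  0.0413]
web 207 [ 0.4967 -0.245   0.0538] (array([ 532.3, -182.4]), array([201.7,  68.4]), 42.07) 0.0657 [ 0.474 -0.271  0.04 ] [ 0.628 -0.132  0.066]
base 1141 (array([ 487.8, -250.6]), array([ 75.2, 108.8]), 68.36)
```

Units first: shifts go in shares of 0.75 m and turns go in shares of 120 degrees. So 0.717 m / 0.75 = 0.956, 0.544 m / 0.75 = 0.7253, 93.5 degrees / 120 = 0.7792.

Request:
{"fn": "jog_arm", "kwargs": {
  "jaw": [0.5,0.5,0.5,0.5,0.5,0.5,0.5,0.5,0.5,0.5,0.5,0.5,0.5,0.5,0.5,0.5,0.5],
  "xyz": [
    [0.7253,0.956,0],
    [0.7253,0.956,0],
    [0.7253,0.956,0],
    [0.7253,0.956,0],
    [0.7253,0.956,0],
    [0.7253,0.956,0],
    [0.7253,0.956,0],
    [0.7253,0.956,0],
    [0.7253,0.956,0],
    [0.7253,0.956,0],
    [0.7253,0.956,0],
    [0.7253,0.956,0],
    [0.7253,0.956,0],
    [0.7253,0.956,0],
    [0.7253,0.956,0],
    [0.7253,0.956,0],
    [0.7253,0.956,0]
  ],
  "turn": [
    [0,0,0.7792],
    [0,0,0.7792],
    [0,0,0.7792],
    [0,0,0.7792],
    [0,0,0.7792],
    [0,0,0.7792],
    [0,0,0.7792],
    [0,0,0.7792],
    [0,0,0.7792],
    [0,0,0.7792],
    [0,0,0.7792],
    [0,0,0.7792],
    [0,0,0.7792],
    [0,0,0.7792],
    [0,0,0.7792],
    [0,0,0.7792],
    [0,0,0.7792]
  ]
}}

```text
time: 2.22
eef_pos: [0.5075, -0.199, 0.2309]
tool_rot: [[-0.351, -0.936, -0.001], [-0.936, 0.351, 0.0], [0.0, 0.001, -1.0]]
force: [-0.3, 0.4, 0.8]
opening: 0.0427
grasp_force: 0.0
```

```bash
cat >> h.py <<'E'
def fish(d,c):
    v,u=np.mgrid[:d.shape[0],:d.shape[1]].astype(float)
    K=np.array(c["mtx"]);E=np.array(c["extrinsics"])
    x=(u-K[0,2])/K[0,0];y=(v-K[1,2])/K[1,1];r=np.hypot(x,y)+1e-9
    t=np.tan(np.minimum(r,1.5))/r
    P=np.stack([x*t*d,y*t*d,d],-1)
    return (P-E[:3,3])@E[:3,:3]
def chas(X,o=(.5075,-.201),yaw=-20.5):
    a=np.radians(yaw);D=X[...,:2]-np.array(o)
    return np.stack([D[...,0]*np.cos(a)+D[...,1]*np.sin(a),-D[...,0]*np.sin(a)+D[...,1]*np.cos(a),X[...,2]],-1)*1000
E
python3 - <<'E'
from station import *
from h import *
c=calibration("wrist");p,d=read_camera("wrist");cv2.imwrite("pics/w1.png",p[:,:,::-1]);np.save("pics/w1.npy",d);np.save("pics/w1_rgb.npy",p)
print(np.round(c["mtx"],1).tolist(),np.round(c["extrinsics"],3).tolist())
X=fish(d,c);C=chas(X)
np.save("pics/w1_X.npy",X)
# height map in the chassis frame
ok=(d>0)&(abs(C[...,0])<115)&(abs(C[...,1])<125)&(C[...,2]<80)
g=np.full((13,12),-1)
for x,y,z in C[ok]: 
    i,j=int((120-y)//20),int((x+120)//20); g[i,j]=max(g[i,j],int(z))
print("rows y 110..-130, cols x -110..110");print(g)
h=cv2.cvtColor(p,cv2.COLOR_RGB2HSV).astype(int);H,S,V=h[...,0],h[...,1],h[...,2]
red=ok&((H<5)|(H>175))&(S>180)&(V>80)&(C[...,2]>45)
print("red top",red.sum(),rect(C[red&(C[...,2]>64)]/1000),np.percentile(C[red][:,2],98))
web=ok&(S<70)&(C[...,2]>52)&(C[...,1]<-20)&(abs(C[...,0])<30)
print("web",web.sum(),rect(C[web]/1000),np.percentile(C[web][:,2],[50,98]))
tan=ok&(C[...,2]<30)&(C[...,2]>7);print("chassis",rect(X[tan]))
E
```

```text
[[371.6, 0.0, 325.3], [0.0, 371.6, 237.7], [0.0, 0.0, 1.0]] [[-0.937, 0.351, 0.001, 0.544], [0.335, 0.895, 0.296, -0.03], [0.103, 0.277, -0.955, 0.383], [0.0, 0.0, 0.0, 1.0]]
rows y 110..-130, cols x -110..110
[[16 27 27 16 17 17 17 17 17 29 42 15]
 [17 28 28 17 17 17 17 17 23 43 43 13]
 [15 28 29 17 16 16 17 17 17 36 37 14]
 [16 21 20 17 17 71 70 17 17 17 17 14]
 [16 21 21 17 17 70 70 17 17 17 17 14]
 [17 27 27 17 17 70 70 17 17 17 17 14]
 [15 27 27 24 24 33 33 24 24 17 17 14]
 [16 20 17 31 31 34 33 25 24 17 18 14]
 [16 22 17 33 33 64 64 33 33 25 25 15]
 [16 21 17 32 32 65 64 33 32 25 24 14]
 [17 21 17 23 25 25 24 24 23 25 24 14]
 [17 17 17 17 17 17 17 17 17 18 17 16]
 [11 11 11 11 12 10 11 12 12 12 12 12]]
red top 582 (array([-1.3, 32.8]), array([11.2, 42. ]), 0.09) 70.69647213616399
web 491 (array([ -1.7, -59.1]), array([29.5, 11.6]), 89.79) [63.33292167 64.74585379]
chassis (array([ 505.9, -201.2]), array([240. , 220.4]), 69.51)
```

View pics/w1.png

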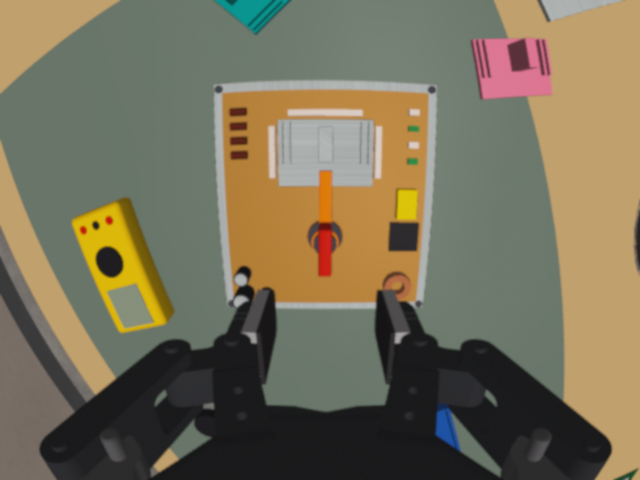

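The wrist view confirms the setup: wing plate at (325,250), tongue at (325,190), seated heat sink at (326,150), coil at (397,286). All three views agree on the poses, so I'm descending onto the wing.

Request:
{"fn": "jog_arm", "kwargs": {
  "jaw": [0.5,0.5,0.5,0.5,0.5,0.5],
  "xyz": [
    [-0.0427,0,0.0533],
    [-0.0427,0,0.12],
    [-0.0427,0,0.1733],
    [-0.0427,0,0.2133],
    [-0.0427,0,0.2533],
    [-0.0427,0,0.2533]
  ],
  "turn": [
    [0,0,0],
    [0,0,0],
    [0,0,0],
    [0,0,0],
    [0,0,0],
    [0,0,0]
  ]
}}

```text
time: 3.02
eef_pos: [0.5175, -0.1683, 0.0399]
tool_rot: [[-0.349, -0.937, -0.004], [-0.937, 0.349, 0.0], [0.001, 0.004, -1.0]]
force: [-0.5, -0.9, 0.3]
opening: 0.0431
grasp_force: 0.0
```

```bash
cat > s.py <<'E'
from station import *
import numpy as np
s=sense();R=np.array(s["tool_rot"]);print(round(s["time"],2),"pos",np.round(s["eef_pos"],4),"knob deg",round(np.degrees(np.arctan2(R[1,0],R[0,0]))+110.5,2),"F",np.round(s["force"],1),"T",np.round(s["torque"],3),"op",round(s["opening"],4),"g",round(s["grasp_force"],1),"q6",round(s["q"][5],1))
E
python3 s.py
python3 - <<'E'
from station import *
from h import *
c=calibration("wrist");p,d=read_camera("wrist");cv2.imwrite("pics/w2.png",p[:,:,::-1])
X=fish(d,c);C=chas(X)
h=cv2.cvtColor(p,cv2.COLOR_RGB2HSV).astype(int);H,S,V=h[...,0],h[...,1],h[...,2]
red=(d>0)&((H<5)|(H>175))&(S>180)&(V>80)&(C[...,2]>45)
print(red.sum(),rect(X[red&(C[...,2]>64)]))
E
```

```text
3.02 pos [ 0.5175 -0.1683  0.0399] knob deg 0.07 F [-0.5 -0.9  0.3] T [ 0.036  0.055 -0.007] op 0.0431 g 0.0 q6 -23.0
3621 (array([ 518.2, -169.3]), array([43.9, 11.5]), 68.6)
```

View pics/w2.png

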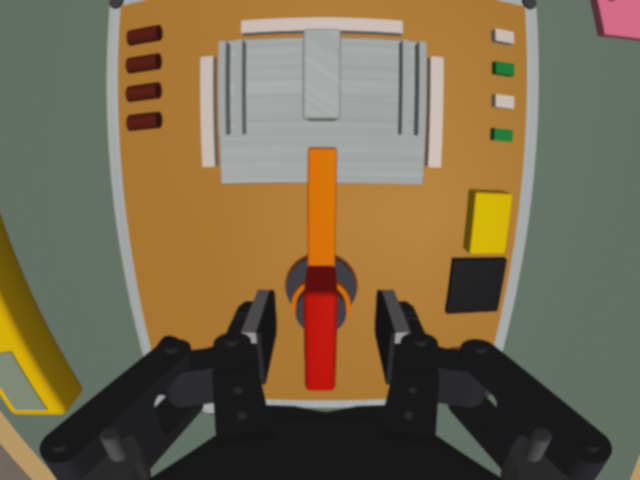

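The wing (320,330) stands midway between the fingers, so I'm closing on it.

Scaled: 0.001 m / 0.75 = 0.0013.

Request:
{"fn": "jog_arm", "kwargs": {
  "jaw": [0,0,0,0,0,0],
  "xyz": [
    [0.0013,0,0],
    [0.0013,0,0],
    [0.0013,0,0],
    [0.0013,0,0],
    [0.0013,0,0],
    [0.0013,0,0]
  ],
  "turn": [
    [0,0,0],
    [0,0,0],
    [0,0,0],
    [0,0,0],
    [0,0,0],
    [0,0,0]
  ]
}}

```text
time: 3.82
eef_pos: [0.5192, -0.17, 0.043]
tool_rot: [[-0.35, -0.937, 0.002], [-0.937, 0.35, 0.0], [-0.001, -0.002, -1.0]]
force: [-2.5, 4.5, 6.8]
opening: 0.0108
grasp_force: 59.0
```

```bash
python3 s.py
```

```text
3.83 pos [ 0.5192 -0.17    0.043 ] knob deg -0.01 F [-2.5  4.5  6.8] T [ 1.221  1.047 -0.063] op 0.0108 g 59.0 q6 -22.9
```

Scaled: -10 degrees / 120 = -0.0833.

Request:
{"fn": "jog_arm", "kwargs": {
  "jaw": [0,0,0,0],
  "xyz": [
    [0,0,0],
    [0,0,0],
    [0,0,0],
    [0,0,0]
  ],
  "turn": [
    [0,0,-0.0417],
    [0,0,-0.0833],
    [0,0,-0.0833],
    [0,0,-0.0833]
  ]
}}

```text
time: 4.32
eef_pos: [0.5195, -0.1701, 0.043]
tool_rot: [[-0.183, -0.983, 0.003], [-0.983, 0.183, 0.0], [-0.001, -0.002, -1.0]]
force: [-2.1, 2.6, 6.3]
opening: 0.0108
grasp_force: 58.7
```

```bash
python3 s.py
```

```text
4.33 pos [ 0.5195 -0.1701  0.043 ] knob deg 9.96 F [-2.1  2.6  6.3] T [ 0.988  0.731 -0.302] op 0.0108 g 58.7 q6 -12.9
```

Scaled: -9 degrees / 120 = -0.075.

Request:
{"fn": "jog_arm", "kwargs": {
  "jaw": [0,0,0,0],
  "xyz": [
    [0,0,0],
    [0,0,0],
    [0,0,0],
    [0,0,0]
  ],
  "turn": [
    [0,0,-0.0417],
    [0,0,-0.075],
    [0,0,-0.075],
    [0,0,-0.075]
  ]
}}

```text
time: 4.82
eef_pos: [0.5198, -0.1701, 0.043]
tool_rot: [[-0.027, -1.0, 0.003], [-1.0, 0.027, 0.0], [-0.0, -0.003, -1.0]]
force: [-0.6, 2.9, 5.4]
opening: 0.011
grasp_force: 58.8
```

```bash
python3 s.py
```

```text
4.83 pos [ 0.5198 -0.1701  0.043 ] knob deg 18.93 F [-0.6  2.9  5.4] T [ 0.916  0.363 -0.613] op 0.011 g 58.8 q6 -3.9
```

Scaled: -5 degrees / 120 = -0.0417.

Request:
{"fn": "jog_arm", "kwargs": {
  "jaw": [0,0,0,0],
  "xyz": [
    [0,0,0],
    [0,0,0],
    [0,0,0],
    [0,0,0]
  ],
  "turn": [
    [0,0,-0.025],
    [0,0,-0.0417],
    [0,0,-0.0417],
    [0,0,-0.0417]
  ]
}}

```text
time: 5.32
eef_pos: [0.52, -0.1701, 0.043]
tool_rot: [[0.059, -0.998, 0.003], [-0.998, -0.059, 0.001], [-0.0, -0.003, -1.0]]
force: [-1.0, 2.2, 6.0]
opening: 0.0107
grasp_force: 60.3
```

```bash
python3 s.py
```

```text
5.33 pos [ 0.52   -0.1701  0.043 ] knob deg 23.9 F [-1.   2.2  6. ] T [ 0.826  0.219 -0.91 ] op 0.0107 g 60.3 q6 1.0
```

Scaled: 37 degrees / 120 = 0.3083.

Request:
{"fn": "jog_arm", "kwargs": {
  "jaw": [0,0,0,0,0,0,0],
  "xyz": [
    [0,0,0],
    [0,0,0],
    [0,0,0],
    [0,0,0],
    [0,0,0],
    [0,0,0],
    [0,0,0]
  ],
  "turn": [
    [0,0,0.075],
    [0,0,0.15],
    [0,0,0.225],
    [0,0,0.2833],
    [0,0,0.3083],
    [0,0,0.3083],
    [0,0,0.3083]
  ]
}}

```text
time: 6.2
eef_pos: [0.5188, -0.1699, 0.043]
tool_rot: [[-0.551, -0.834, 0.001], [-0.834, 0.551, 0.0], [-0.001, -0.001, -1.0]]
force: [-4.7, 4.8, 8.1]
opening: 0.0108
grasp_force: 59.3
```

```bash
python3 s.py
```

```text
6.2 pos [ 0.5188 -0.1699  0.043 ] knob deg -12.96 F [-4.7  4.8  8.1] T [1.715 1.492 0.349] op 0.0108 g 59.3 q6 -35.9
```

Scaled: 9 degrees / 120 = 0.075.

Request:
{"fn": "jog_arm", "kwargs": {
  "jaw": [0,0,0,0],
  "xyz": [
    [0,0,0],
    [0,0,0],
    [0,0,0],
    [0,0,0]
  ],
  "turn": [
    [0,0,0.0417],
    [0,0,0.075],
    [0,0,0.075],
    [0,0,0.075]
  ]
}}

```text
time: 6.7
eef_pos: [0.5186, -0.1698, 0.043]
tool_rot: [[-0.675, -0.738, 0.001], [-0.738, 0.675, 0.0], [-0.001, -0.0, -1.0]]
force: [-4.4, 5.8, 9.9]
opening: 0.0109
grasp_force: 60.1
```

```bash
python3 s.py
```

```text
6.7 pos [ 0.5186 -0.1698  0.043 ] knob deg -21.92 F [-4.4  5.8  9.9] T [2.154 1.822 0.718] op 0.0109 g 60.1 q6 -44.9
```

Scaled: 3 degrees / 120 = 0.025.

Request:
{"fn": "jog_arm", "kwargs": {
  "jaw": [0,0,0],
  "xyz": [
    [0,0,0],
    [0,0,0],
    [0,0,0]
  ],
  "turn": [
    [0,0,0.025],
    [0,0,0.025],
    [0,0,0.025]
  ]
}}

```text
time: 7.08
eef_pos: [0.5185, -0.1697, 0.043]
tool_rot: [[-0.712, -0.702, 0.0], [-0.702, 0.712, 0.0], [-0.0, -0.0, -1.0]]
force: [-4.7, 6.4, 10.1]
opening: 0.0105
grasp_force: 61.2
```

```bash
python3 s.py
```

```text
7.08 pos [ 0.5185 -0.1697  0.043 ] knob deg -24.9 F [-4.7  6.4 10.1] T [2.253 1.952 0.949] op 0.0105 g 61.2 q6 -47.8
```

Scaled: -38 degrees / 120 = -0.3167.

Request:
{"fn": "jog_arm", "kwargs": {
  "jaw": [0,0,0,0,0,0,0],
  "xyz": [
    [0,0,0],
    [0,0,0],
    [0,0,0],
    [0,0,0],
    [0,0,0],
    [0,0,0],
    [0,0,0]
  ],
  "turn": [
    [0,0,-0.0833],
    [0,0,-0.1667],
    [0,0,-0.2417],
    [0,0,-0.3],
    [0,0,-0.3167],
    [0,0,-0.3167],
    [0,0,-0.3167]
  ]
}}

```text
time: 7.95
eef_pos: [0.5196, -0.1701, 0.043]
tool_rot: [[-0.131, -0.991, 0.003], [-0.991, 0.131, 0.0], [-0.0, -0.003, -1.0]]
force: [-0.7, 1.8, 5.2]
opening: 0.011
grasp_force: 58.7
```

```bash
python3 s.py
```

```text
7.95 pos [ 0.5196 -0.1701  0.043 ] knob deg 13.0 F [-0.7  1.8  5.2] T [ 0.928  0.552 -0.084] op 0.011 g 58.7 q6 -9.9
```

Scaled: -12 degrees / 120 = -0.1.

Request:
{"fn": "jog_arm", "kwargs": {
  "jaw": [0,0,0,0],
  "xyz": [
    [0,0,0],
    [0,0,0],
    [0,0,0],
    [0,0,0]
  ],
  "turn": [
    [0,0,-0.0583],
    [0,0,-0.1],
    [0,0,-0.1],
    [0,0,-0.1]
  ]
}}

```text
time: 8.45
eef_pos: [0.52, -0.1701, 0.043]
tool_rot: [[0.077, -0.997, 0.003], [-0.997, -0.077, 0.0], [0.0, -0.003, -1.0]]
force: [-1.0, 2.1, 7.2]
opening: 0.0112
grasp_force: 58.9
```

```bash
python3 s.py
```

```text
8.45 pos [ 0.52   -0.1701  0.043 ] knob deg 24.92 F [-1.   2.1  7.2] T [ 1.098  0.336 -0.083] op 0.0112 g 58.9 q6 2.0
```

It is free: 25° with only 0.08 N m. Turning on to about 82°.

Scaled: -57 degrees / 120 = -0.475.

Request:
{"fn": "jog_arm", "kwargs": {
  "jaw": [0,0,0,0,0,0,0,0,0],
  "xyz": [
    [0,0,0],
    [0,0,0],
    [0,0,0],
    [0,0,0],
    [0,0,0],
    [0,0,0],
    [0,0,0],
    [0,0,0],
    [0,0,0]
  ],
  "turn": [
    [0,0,-0.075],
    [0,0,-0.15],
    [0,0,-0.225],
    [0,0,-0.3],
    [0,0,-0.375],
    [0,0,-0.4333],
    [0,0,-0.475],
    [0,0,-0.475],
    [0,0,-0.475]
  ]
}}

```text
time: 9.57
eef_pos: [0.5215, -0.1692, 0.0431]
tool_rot: [[0.878, -0.478, 0.006], [-0.478, -0.878, 0.001], [0.005, -0.004, -1.0]]
force: [3.0, 7.4, 3.4]
opening: 0.0109
grasp_force: 58.6
```

```bash
python3 s.py
```

```text
9.57 pos [ 0.5215 -0.1692  0.0431] knob deg 81.94 F [3.  7.4 3.4] T [ 3.083 -0.889 -0.057] op 0.0109 g 58.6 q6 59.0
```

Scaled: -0.14 m / 0.75 = -0.1867, -0.1 m / 0.75 = -0.1333, 82 degrees / 120 = 0.6833.

Request:
{"fn": "jog_arm", "kwargs": {
  "jaw": [0.5,0.5,0.5,0.5,0.5,0.5,0.5,0.5,0.5,0.5,0.5,0.5,0.5,0.5,0.5,0.5,0.5,0.5],
  "xyz": [
    [0,0,0],
    [0,0,0],
    [0,0,0],
    [0,0,0],
    [0,0,0],
    [0,0,-0.0533],
    [0,0,-0.1333],
    [0,0,-0.1867],
    [0.0133,0.1253,-0.1867],
    [0.0133,0.1253,-0.1867],
    [0.0133,0.1253,-0.1867],
    [0.0133,0.1253,-0.1867],
    [0.0133,0.1253,-0.1867],
    [0.0133,0.1253,-0.1867],
    [0.0133,0.1253,-0.1867],
    [0.0133,0.1253,-0.1867],
    [0.0133,0.1253,-0.1867],
    [0.0133,0.1253,-0.1867]
  ],
  "turn": [
    [0,0,0],
    [0,0,0],
    [0,0,0],
    [0,0,0],
    [0,0,0],
    [0,0,0],
    [0,0,0],
    [0,0,0],
    [0,0,0.0833],
    [0,0,0.1667],
    [0,0,0.25],
    [0,0,0.3333],
    [0,0,0.4167],
    [0,0,0.5],
    [0,0,0.5833],
    [0,0,0.6667],
    [0,0,0.6833],
    [0,0,0.6833]
  ]
}}

```text
time: 11.82
eef_pos: [0.4826, -0.2576, 0.1812]
tool_rot: [[-0.348, -0.938, -0.0], [-0.938, 0.348, 0.0], [-0.0, 0.0, -1.0]]
force: [0.3, -0.5, 0.3]
opening: 0.0429
grasp_force: 0.0
```

```bash
python3 s.py
python3 - <<'E'
from station import *
from h import *
c=calibration("wrist");p,d=read_camera("wrist");cv2.imwrite("pics/w3.png",p[:,:,::-1])
X=fish(d,c);C=chas(X)
h=cv2.cvtColor(p,cv2.COLOR_RGB2HSV).astype(int);H,S,V=h[...,0],h[...,1],h[...,2]
ok=(d>0)&(abs(C[...,0])<115)&(abs(C[...,1])<125)&(C[...,2]<90)
web=ok&(S<70)&(C[...,2]>55)&(C[...,1]<-20)&(abs(C[...,0])<30)
print("web",web.sum(),rect(X[web]),np.percentile(X[web][:,2],[50,98]))
E
```

```text
11.82 pos [ 0.4826 -0.2576  0.1812] knob deg 0.15 F [ 0.3 -0.5  0.3] T [0.008 0.051 0.017] op 0.0429 g 0.0 q6 -12.8
web 697 (array([ 485.1, -256.7]), array([30.4, 12. ]), 69.37) [0.06312977 0.06448895]
```

View pics/w3.png

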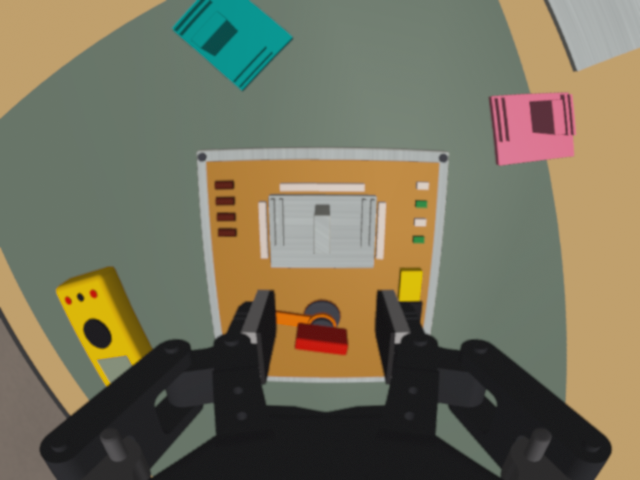

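The tongue (290,318) is swung clear and the heat sink (322,230) is still in its seat. Next I'm descending on the web.

Scaled: 0.145 m / 0.75 = 0.1933, 0.13 m / 0.75 = 0.1733.

Request:
{"fn": "jog_arm", "kwargs": {
  "jaw": [0.5,0.5,0.5,0.5,0.5,0,0,0,0,0,0],
  "xyz": [
    [-0.0027,-0.0027,0.0667],
    [-0.0027,-0.0027,0.1333],
    [-0.0027,-0.0027,0.1733],
    [-0.0027,-0.0027,0.1933],
    [-0.0027,-0.0027,0.1933],
    [-0.0027,-0.0027,0.1933],
    [-0.0027,-0.0027,0.1933],
    [-0.0027,-0.0027,0.1933],
    [-0.0027,-0.0027,0.1933],
    [-0.0027,-0.0027,0.1933],
    [-0.0027,-0.0027,0.1933]
  ],
  "turn": [
    [0,0,0],
    [0,0,0],
    [0,0,0],
    [0,0,0],
    [0,0,0],
    [0,0,0],
    [0,0,0],
    [0,0,0],
    [0,0,0],
    [0,0,0],
    [0,0,0]
  ]
}}

```text
time: 13.25
eef_pos: [0.4864, -0.2567, 0.0378]
tool_rot: [[-0.35, -0.937, 0.003], [-0.937, 0.35, -0.001], [-0.0, -0.003, -1.0]]
force: [-1.3, 0.3, 6.7]
opening: 0.0108
grasp_force: 59.7
```

```bash
python3 s.py
```

```text
13.25 pos [ 0.4864 -0.2567  0.0378] knob deg 0.03 F [-1.3  0.3  6.7] T [ 0.366  0.286 -0.007] op 0.0108 g 59.7 q6 -13.1
```

Scaled: -0.411 m / 0.75 = -0.548, 0.102 m / 0.75 = 0.136, -20 degrees / 120 = -0.1667.

Request:
{"fn": "jog_arm", "kwargs": {
  "jaw": [0,0,0,0,0,0,0,0,0,0,0,0,0,0,0,0],
  "xyz": [
    [0,0,-0.0133],
    [0,0,-0.04],
    [0,0,-0.08],
    [0,0,-0.12],
    [0,0,-0.1467],
    [-0.0267,0.0067,-0.1467],
    [-0.08,0.02,-0.1467],
    [-0.1467,0.036,-0.1467],
    [-0.2133,0.0533,-0.1467],
    [-0.28,0.0693,-0.1467],
    [-0.3467,0.0853,-0.1467],
    [-0.4133,0.1027,-0.1467],
    [-0.48,0.1187,-0.1467],
    [-0.5267,0.1307,-0.1467],
    [-0.548,0.136,-0.1467],
    [-0.548,0.136,-0.1467]
  ],
  "turn": [
    [0,0,0],
    [0,0,0],
    [0,0,0],
    [0,0,0],
    [0,0,0],
    [0,0,-0.0167],
    [0,0,-0.0333],
    [0,0,-0.05],
    [0,0,-0.0667],
    [0,0,-0.0833],
    [0,0,-0.1],
    [0,0,-0.1167],
    [0,0,-0.1417],
    [0,0,-0.1667],
    [0,0,-0.1667],
    [0,0,-0.1667]
  ]
}}

```text
time: 15.25
eef_pos: [0.5335, 0.1648, 0.1464]
tool_rot: [[-0.008, -1.0, -0.0], [-1.0, 0.008, -0.0], [0.0, 0.0, -1.0]]
force: [-0.6, -0.3, -1.9]
opening: 0.0112
grasp_force: 58.6
```

```bash
python3 s.py
python3 - <<'E'
from station import *
from h import *
c=calibration("wrist");p,d=read_camera("wrist");cv2.imwrite("pics/w4.png",p[:,:,::-1])
X=fish(d,c);ok=(d>0)
h=cv2.cvtColor(p,cv2.COLOR_RGB2HSV).astype(int);H,S,V=h[...,0],h[...,1],h[...,2]
b=ok&(H>105)&(H<122)&(S>150)&(X[...,2]<.045)&(X[...,2]>.024)&(abs(X[...,0]-.535)<.11)&(abs(X[...,1]-.174)<.1)
print("tray",b.sum(),rect(X[b]))
E
```

```text
15.25 pos [0.5335 0.1648 0.1464] knob deg 20.02 F [-0.6 -0.3 -1.9] T [-0.066 -0.013  0.048] op 0.0112 g 58.6 q6 -37.7
tray 4603 (array([531.8, 173.1]), array([168.5, 148.6]), 0.79)
```

View pics/w4.png

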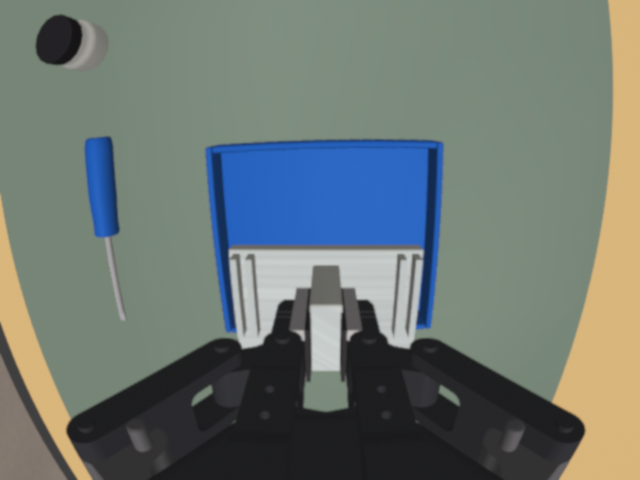

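The held heat sink (325,300) is level above the tray, whose rim is seen at (325,145) and below. Lowering now.

Scaled: 0.112 m / 0.75 = 0.1493, 0.105 m / 0.75 = 0.14.

Request:
{"fn": "jog_arm", "kwargs": {
  "jaw": [0,0,0,0,0,0],
  "xyz": [
    [0,0,0.04],
    [0,0,0.08],
    [0,0,0.12],
    [0,0,0.14],
    [0,0,0.1493],
    [0,0,0.1493]
  ],
  "turn": [
    [0,0,0],
    [0,0,0],
    [0,0,0],
    [0,0,0],
    [0,0,0],
    [0,0,0]
  ]
}}

```text
time: 16.05
eef_pos: [0.534, 0.164, 0.0346]
tool_rot: [[-0.009, -1.0, 0.0], [-1.0, 0.009, -0.0], [0.0, -0.0, -1.0]]
force: [-0.4, 1.0, -0.6]
opening: 0.0109
grasp_force: 58.6
```

Scaled: 0.005 m / 0.75 = 0.0067, 0.004 m / 0.75 = 0.0053.

Request:
{"fn": "jog_arm", "kwargs": {
  "jaw": [0,0,0,0],
  "xyz": [
    [0,0,0.0027],
    [0,0,0.0053],
    [0,0,0.0067],
    [0,0,0.0067]
  ],
  "turn": [
    [0,0,0],
    [0,0,0],
    [0,0,0],
    [0,0,0]
  ]
}}

```text
time: 16.55
eef_pos: [0.5337, 0.1643, 0.0294]
tool_rot: [[-0.009, -1.0, 0.0], [-1.0, 0.009, 0.0], [-0.0, -0.0, -1.0]]
force: [-0.0, -0.0, -1.7]
opening: 0.0109
grasp_force: 58.6
```

Still hanging (−1.7 N), about 1–2 mm to go.

Scaled: 0.002 m / 0.75 = 0.0027, 0.0015 m / 0.75 = 0.002.

Request:
{"fn": "jog_arm", "kwargs": {
  "jaw": [0,0,0,0],
  "xyz": [
    [0,0,0.0013],
    [0,0,0.002],
    [0,0,0.0027],
    [0,0,0.0027]
  ],
  "turn": [
    [0,0,0],
    [0,0,0],
    [0,0,0],
    [0,0,0]
  ]
}}

```text
time: 17.05
eef_pos: [0.5337, 0.1642, 0.0279]
tool_rot: [[-0.009, -1.0, 0.0], [-1.0, 0.009, -0.0], [0.0, -0.0, -1.0]]
force: [-2.9, 0.1, 5.4]
opening: 0.0104
grasp_force: 59.6
```

Contact (+5.4 N). Releasing and rising.

Scaled: -0.16 m / 0.75 = -0.2133, -0.14 m / 0.75 = -0.1867.

Request:
{"fn": "jog_arm", "kwargs": {
  "jaw": [0.3,0.4,0.4,0.4,0.4,0.4,0.4,0.4,0.4,0.4,0.4],
  "xyz": [
    [0,0,0],
    [0,0,0],
    [0,0,0],
    [0,0,0],
    [0,0,-0.0133],
    [0,0,-0.04],
    [0,0,-0.08],
    [0,0,-0.1333],
    [0,0,-0.1867],
    [0,0,-0.2133],
    [0,0,-0.2133]
  ],
  "turn": [
    [0,0,0],
    [0,0,0],
    [0,0,0],
    [0,0,0],
    [0,0,0],
    [0,0,0],
    [0,0,0],
    [0,0,0],
    [0,0,0],
    [0,0,0],
    [0,0,0]
  ]
}}

```text
time: 18.42
eef_pos: [0.5346, 0.1647, 0.19]
tool_rot: [[-0.009, -1.0, 0.004], [-1.0, 0.009, 0.002], [-0.002, -0.004, -1.0]]
force: [-0.5, -0.2, -0.0]
opening: 0.0343
grasp_force: 0.0
```

```bash
python3 s.py
python3 - <<'E'
from station import *
from h import *
a=read_camera("side")[0];b=read_camera("wrist")[0]
im=np.hstack([cv2.resize(a[150:350,150:470],(480,300)),cv2.resize(b,(320,300))])
cv2.imwrite("pics/end.png",im[:,:,::-1])
E
```

```text
18.43 pos [0.5346 0.1647 0.19  ] knob deg 20.01 F [-0.5 -0.2 -0. ] T [ 0.001 -0.028 -0.019] op 0.0343 g 0.0 q6 -37.7
```

View pics/end.png

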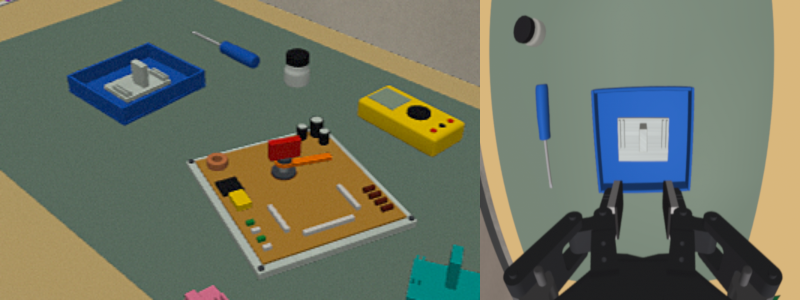

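The heat sink lies flat in the middle of the tray, at (137,80) in the side crop and (643,138) in the wrist crop. The tongue (315,158) is turned clear, and the bystanders look undisturbed.

```bash
python3 -c "
from station import *
print(sign_off())"
```

```text
the job is handed in; nothing more can be done
None
```

I broke the latch free, turned it to about 80° (1.4 rad), set the heat sink base down in the middle of the blue tray and handed the job in at about 18 s; the highest torque I read was 0.95 N m, and sign-off returned no verdict.

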